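# Push the display shelf home into its notches

## Robot

A 7-joint arm with a two-finger parallel gripper is mounted at the origin on the work surface. World frame = base frame: x ahead of the robot, y to its left, z up, the work surface at z = 0. Lengths are in m, angles in degrees, forces in N, time in s.
With the tool pointing down it reaches from about 0.425 to 0.875 m from the base axis. Payload 4.7 kg.
Tool frame: the origin (TCP) lies midway between the tips of the shut fingers; the grasp point (between the pads) lies 19 mm behind it; z points along the fingers, y is the direction in which the jaws open and shut (so a half turn about z gives the same grasp; the last joint's range is limited). The gripper opens to 85 mm and grips with 20 to 120 N. Pads are 22 mm wide; open, the fingers measure 114 mm over their backs; the gripper's body (76 mm by 85 mm) begins 54 mm behind the grasp point. The pads swing forward as they close: fully open they stand 13 mm farther back than shut.
Start: joints at [-70.182, 18.392, -4.016, 83.108, 1.295, 78.541, -3.26], TCP at [0.212, 0.615, 0.231] pointing down, gripper open.
Joint ranges: [-163.93, 163.93], [-17.29, 119.83], [-79.2, 71.16], [3.27, 140.29], [-89.18, 269.18], [5.43, 117.66], [-154.24, 154.24]. Speed limits (degrees/s): [147.25, 147.25, 180, 180, 180, 180, 180].

## Interface

Orientations are given as [roll, pitch, yaw] about the fixed x, y, z axes, in that order (R = Rz(yaw) Ry(pitch) Rx(roll)).
In Python, from workcell import arm, planner, status, grab_frame gives the robot as it stands. Calls block until the motion is done:
- arm.move_ptp(position, orientation): joint-space move of the TCP to a pose.
- arm.move_l(position, attitude=None, speed=0.15): straight line of the TCP; attitude=None keeps the orientation; speed is the mean speed in m/s.
- arm.move_j(angles): joint-space move.
- arm.command_gripper(opening): finger opening in m; the grip force is fixed at half the most; returns when the fingers have stopped.
- arm.sleep(seconds).
- planner.inverse_kinematics(position, orientation): joint angles nearest the present ones, or None.
- status.state(): the state.
- grab_frame(name): name is "scene" or "top" or "wrist"; returns a dict with "frame" (384x512x3 uint8, red, green, blue), "vertical_fov" (degrees; the focal length in pixels is half the picture's height over the tangent of half this angle, whatever the lens; pixels are square), "cx", "cy" (the principal point, pixels), "dist_coeffs" ([k1, k2, p1, p2, k3] as OpenCV has them; the pictures are not rectified), "T" (4x4, takes a point from camera to world coordinates). Camera axes: x right, y up, looking along -z (the intrinsics and any distortion apply to the point x, -y, -z); pixel columns grow to the right and rows downward; lengths in m; the calibration is good to about 2 mm. A picture is of the moment at which its call begins. There is no depth.
A pose or a line that the arm cannot do raises arm.MotionError and nothing moves.
- arm.hand_in(): hands the job in, once; it reports no verdict.
The state is a dict: "time": time; "q": joint angles; "dq": joint speeds; "effort": joint torques, N m; "eef_pos": TCP position; "tcp_rot": TCP orientation; "force": force on the tool from outside, world axes, zero at the start; "ft_torque": the same for the moment, N m; "width": finger opening in m.
Only numpy, scipy, OpenCV 4.12 (cv2) and the standard library are available. Lean on these libraries where they do the work, as an engineer would, in place of code of your own. Each camera call takes 0.05 s, during which the arm holds its last target.

## Task

The beech shelf board of the little grey spectacle display unit on the desk has been left pulled out towards you. Push it straight back along its rails until you feel its rear drop into the locating notches and it lies level on both rails, and stop there: do not shove it on past the notches. Only push it, never lift it, leave the other things on the desk where they are, and finish with your hand clear.

Things in the scene. Friction and masses are not known exactly. Their poses are not given: they have to be found in the camera images.
- unit: Grey open-topped desk-top display unit, 210 mm deep (x), 296 wide (y), 140 high; fixed. Origin: centre of its underside, on the desk. x points from the open front (robot side) to the back, the way the board slides in; y left, z up. Side panels 16 mm thick (inner faces y = +-132, ends x = +-105, tops z = 140) guide the board; on each an aluminium rail, 20 wide, top at z = 112, runs the full depth.
- notches (a point): Point half-way between the two rails' notches, level with the rail tops (unit x = 68, y = 0, z = 112 mm). Each notch (at y = +-122) crosses its rail from unit x = 56 to 80 mm, 8 mm deep, upright walls; behind it the rail goes on at full height: no other stop. Axes as the unit's. Below the rails are only a foot shelf with stock (under z = 75) and a low back panel (top z = 96).
- board: Loose beech board on the rails, 3 mm play each side: slab 220 mm deep (x) x 258 wide (y) x 15 thick, 0.4 to 0.9 kg, no handle. Batten under it, full width, 16 mm wide (x), 6 high, centred at board x = +78. Origin: centre of the slab's underside; x to its rear, z up. Starts 40 to 75 mm short of home, batten riding on the rail tops, rear 6 mm high. Home: unit x = -10 (play +-4), y = 0, z = 112 mm, level.
- front_edge (a point): Middle of the board's front edge, half-way up its thickness: where to push, towards the unit's +x (about 1 to 3 N; skips the notches if slid faster than about 0.15 m/s; tips if the overhanging front is pressed down). Home: unit x = -120, z = 119.5 mm; the batten then meets the notch's rear wall and the push stiffens. At the start it dips 3 to 6 mm lower. Free space: 100 mm before it, 80 mm to each side.
- rear_left (a point): Point on the board's top face above the left end of the batten (board x = 78, y = 119, z = 15 mm). Height about 133 mm over the desk while riding on the rail, 127 mm when dropped home.
- rear_right (a point): The same above the right end of the batten (board y = -119 mm). Height about 133 mm riding, 127 mm home.
- cleaner: Bystander: small white upright bottle of lens cleaner with pump head, 44 mm diameter, 129 mm high, standing left of the unit. Origin: centre of its foot.
- case: Bystander: black hard spectacle case 160 x 62 x 38 mm on the desk, left and in front of the unit. Origin: centre of its underside.
- glasses: Bystander: folded black spectacles, 138 mm wide, 45 mm high, on the desk, right of the unit's front. Origin: on the desk under the middle of the front frame.

How it is judged:
By the outcome, as a careful person would: the job done as asked, in the order asked, and still so for the second after the job is handed in, with the robot touching nothing.
It also fails if it takes over 35 s, if anything falls off the work surface, if the arm or the gripper's body presses on something with over 40 N, if the wrist force passes 120 N, or if a joint passes its speed limit or range.

## Working session

There is one attempt and no reset: what is moved stays moved. The work goes in short steps, each a Python script; the robot and the scene stay as the last script left them, time stands still between calls to the robot, and variables do not carry over. Pictures are saved under pics/ and viewed, and the job is handed in when it is done.

```bash
ls; mkdir -p pics
python3 - <<'E'
from workcell import arm, planner, status, grab_frame
import cv2,numpy as np
for n in ["scene","top","wrist"]:
    f=grab_frame(n); cv2.imwrite(f"pics/{n}0.png",cv2.cvtColor(f["frame"],cv2.COLOR_RGB2BGR))
    print(n,f["vertical_fov"],f["cx"],f["cy"],f["dist_coeffs"],np.round(f["T"],4).tolist())
s=status.state(); print(s)
E
```

```text
pics
scene 53.23416152399121 262.3533790232562 188.6629149359802 [0.02361081 0.         0.         0.         0.        ] [[-0.3032, -0.7444, 0.5949, 1.1106], [0.9529, -0.2394, 0.1861, 0.1975], [0.0038, 0.6233, 0.782, 0.7891], [0.0, 0.0, 0.0, 1.0]]
top 44.21486498912785 254.8322133136645 190.17774161340523 [0.01918511 0.         0.         0.         0.        ] [[0.0251, 0.9886, -0.1485, 0.4151], [-0.9997, 0.0245, -0.0057, 0.0565], [-0.002, 0.1486, 0.9889, 1.1458], [0.0, 0.0, 0.0, 1.0]]
wrist 62.215445515791025 255.30113990482346 186.37885204995598 [-0.07969014  0.          0.          0.          0.        ] [[0.3271, -0.9121, -0.2471, 0.15], [0.945, 0.3154, 0.0869, 0.6362], [-0.0013, -0.262, 0.9651, 0.3737], [0.0, 0.0, 0.0, 1.0]]
{'time': 0.15, 'q': array([-70.18113984,  18.42792069,  -4.01458681,  83.15872675,
         1.29282598,  78.54224233,  -3.26119177]), 'dq': array([-0.09528219, -0.0501986 , -0.06454953, -0.1432729 , -0.03401394,
        0.01406542,  0.01199341]), 'effort': array([-9.93723188e-04, -4.94094086e+01, -3.83360032e-01, -3.14687920e+01,
        1.30035667e-02,  8.25555297e-03, -1.00218551e-05]), 'eef_pos': array([0.21164422, 0.61414146, 0.23049135]), 'tcp_rot': array([-1.79916204e+02,  3.33065499e-03,  1.60988011e+02]), 'force': array([-0.58544276,  0.69584865, -0.78713309]), 'ft_torque': array([ 0.04382567, -0.0366996 ,  0.00954842]), 'width': 0.0854992491473009}
```

View pics/top0.png

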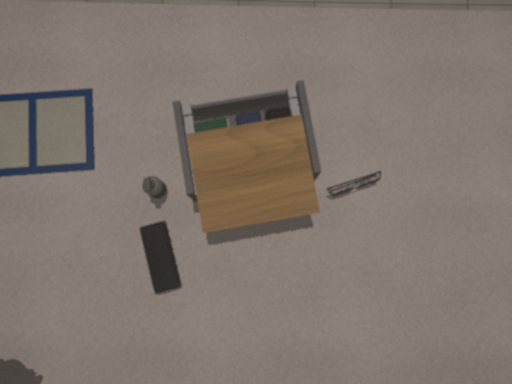

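View pics/scene0.png

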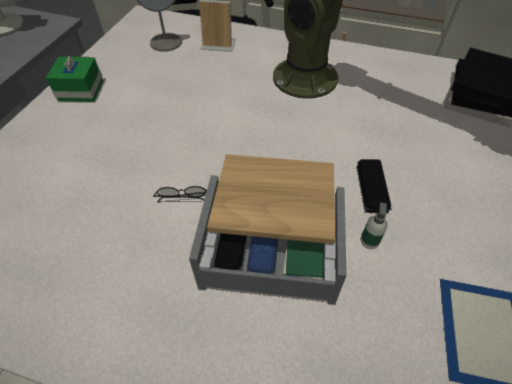

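The top view shows the board's corners near (187,133), (302,117), (318,212) and (203,231). The grey side panels stand left and right of it, with the bottle at (155,187), the case at (160,257) and the glasses at (355,184). Next I measure the board and the panel tops.

```bash
cat > h.py <<'E'
from workcell import arm, planner, status, grab_frame
import cv2,numpy as np
def K(f):
    fl=f["frame"].shape[0]/2/np.tan(np.radians(f["vertical_fov"]/2))
    return np.array([[fl,0,f["cx"]],[0,fl,f["cy"]],[0,0,1]])
def ray(f,uv):
    p=cv2.undistortPoints(np.array(uv,float).reshape(-1,1,2),K(f),np.array(f["dist_coeffs"],float)).reshape(-1,2)
    d=np.c_[p[:,0],-p[:,1],-np.ones(len(p))]@np.array(f["T"])[:3,:3].T
    return np.array(f["T"])[:3,3],d
def onz(f,uv,z):
    o,d=ray(f,uv); z=np.broadcast_to(z,len(d)); return o+d*((z-o[2])/d[:,2])[:,None]
def proj(f,P):
    T=np.array(f["T"]);c=(np.atleast_2d(P)-T[:3,3])@T[:3,:3]
    c=c*[1,-1,-1]
    return cv2.projectPoints(c,np.zeros(3),np.zeros(3),K(f),np.array(f["dist_coeffs"],float))[0].reshape(-1,2)
def boardmask(f,roi):
    hsv=cv2.cvtColor(f["frame"],cv2.COLOR_RGB2HSV)
    m=cv2.inRange(hsv,(8,70,50),(25,255,255)); r=np.zeros_like(m); x0,y0,x1,y1=roi; r[y0:y1,x0:x1]=m[y0:y1,x0:x1]
    r=cv2.morphologyEx(r,cv2.MORPH_CLOSE,np.ones((5,5)))
    return max(cv2.findContours(r,cv2.RETR_EXTERNAL,cv2.CHAIN_APPROX_NONE)[0],key=cv2.contourArea)
def quad(c,it=5):
    """fit 4 lines to contour starting at approx corners, return corners"""
    q=cv2.approxPolyDP(cv2.convexHull(c),0.03*cv2.arcLength(c,True),True).reshape(-1,2).astype(float)
    P=c.reshape(-1,2).astype(float); L=[]
    for i in range(len(q)):
        a,b=q[i],q[(i+1)%len(q)]; t=(b-a)/np.linalg.norm(b-a); s=(P-a)@t; n=(P-a)@[-t[1],t[0]]
        k=(abs(n)<4)&(s>8)&(s<np.linalg.norm(b-a)-8)
        vx,vy,x,y=cv2.fitLine(P[k].astype(np.float32),cv2.DIST_HUBER,0,.01,.01).ravel(); L.append(np.cross([x,y,1],[x+vx,y+vy,1]))
    out=[]
    for i in range(len(L)):
        x=np.cross(L[i-1],L[i]); out.append(x[:2]/x[2])
    return np.array(out)
E
python3 - <<'E'
from h import *
f=grab_frame("top"); c=boardmask(f,(150,80,340,260)); q=quad(c); print(q.round(1))
P=onz(f,q,0.13); print(P.round(4)); print(np.linalg.norm(P-np.roll(P,-1,0),axis=1).round(4))
im=cv2.cvtColor(f["frame"],cv2.COLOR_RGB2BGR)[70:250,130:400]; im=cv2.resize(im,None,fx=2.9,fy=2.9,interpolation=cv2.INTER_CUBIC); im=cv2.convertScaleAbs(im,alpha=1.5)
cv2.imwrite("pics/topz.png",im)
g=grab_frame("scene"); c=boardmask(g,(190,140,350,260)); q2=quad(c); print(q2.round(1)); 
im=cv2.cvtColor(g["frame"],cv2.COLOR_RGB2BGR)[145:305,180:360]; im=cv2.resize(im,None,fx=3.7,fy=3.7,interpolation=cv2.INTER_CUBIC); im=cv2.convertScaleAbs(im,alpha=1.3)
cv2.imwrite("pics/scenez.png",im)
E
```

```text
[[301.7 113.4]
 [318.8 212.2]
 [202.7 232.5]
 [186.4 134.2]]
[[ 0.743  -0.0375  0.13  ]
 [ 0.523  -0.0769  0.13  ]
 [ 0.4731  0.1717  0.13  ]
 [ 0.6892  0.2168  0.13  ]]
[0.2234 0.2535 0.2208 0.26  ]
[[226.1 154.4]
 [332.3 163.2]
 [335.  242.9]
 [205.  230.8]]
```

View pics/topz.png

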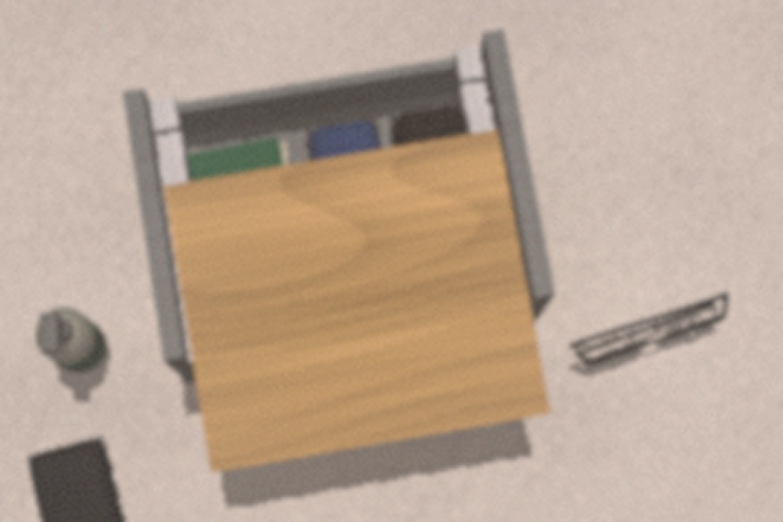

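View pics/scenez.png

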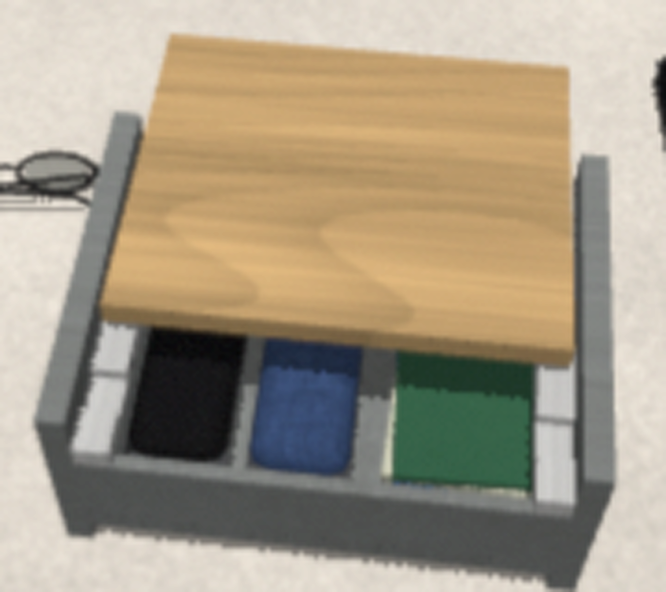

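The zoomed views show both panel tops. In the top zoom the outer edges run (125,93)→(166,362) and (505,31)→(551,296), and the notch lines on the rails are visible behind the board. Now I compute the unit frame from these.

Run:
```python
from h import *
f=grab_frame("top"); g=grab_frame("scene")
z=np.array([[125,93],[505,31],[551,296],[166,362]],float)
uv=(z+.5)/2.9-.5+[130,70]
P=onz(f,uv,0.14); print(P.round(4)); print("sides",np.linalg.norm(P-np.roll(P,-1,0),axis=1).round(4),"want .296 .21")
# scene: panel tops corners: outer rear-right(39,422) , outer rear-left(612,480), front left outer (608,157), front right outer(115,115)
z2=np.array([[612,482],[39,422],[115,115],[608,157]],float); uv2=(z2+.5)/3.7-.5+[180,145]
Q=onz(g,uv2,0.14); print(Q.round(4)); print("sides",np.linalg.norm(Q-np.roll(Q,-1,0),axis=1).round(4))
def fit(P):
    M=np.array([[105,148],[105,-148],[-105,-148],[-105,148]])/1e3
    c=P[:,:2].mean(0); A=P[:,:2]-c; H=M.T@A; yaw=np.arctan2(H[0,1]-H[1,0],H[0,0]+H[1,1])
    R=np.array([[np.cos(yaw),-np.sin(yaw)],[np.sin(yaw),np.cos(yaw)]])
    print("c",c.round(4),"yaw",np.degrees(yaw).round(2),"res mm",((A-M@R.T)*1e3).round(1).tolist()); return c,yaw,R
for X in (P,Q,(P+Q)/2): c,yaw,R=fit(X)
# board in unit frame
q=quad(boardmask(f,(150,80,340,260)))
B=onz(f,q,np.array([.133,.122,.122,.133])); print("board top-view in unit mm:",(((B[:,:2]-c)@R)*1e3).round(1).tolist())
q=quad(boardmask(g,(190,140,350,260)));print(q.round(1))
B=onz(g,q,np.array([.122,.122,.118,.118])); print("board scene in unit:",(((B[:,:2]-c)@R)*1e3).round(1).tolist())
```

```text
[[ 0.7594  0.2487  0.14  ]
 [ 0.816  -0.0406  0.14  ]
 [ 0.61   -0.0769  0.14  ]
 [ 0.5532  0.2079  0.14  ]]
sides [0.2947 0.2093 0.2905 0.2103] want .296 .21
[[ 0.7632  0.2488  0.14  ]
 [ 0.8195 -0.0355  0.14  ]
 [ 0.6168 -0.0776  0.14  ]
 [ 0.5582  0.2105  0.14  ]]
sides [0.2898 0.207  0.2939 0.2085]
c [0.6846 0.0848] yaw 10.98 res mm [[-0.1, -1.4], [0.1, -0.0], [0.2, 3.6], [-0.2, -2.2]]
c [0.6894 0.0866] yaw 11.28 res mm [[-0.3, -3.5], [-1.9, 2.6], [1.4, 1.6], [0.7, -0.7]]
c [0.687  0.0857] yaw 11.13 res mm [[-0.2, -2.4], [-0.9, 1.3], [0.8, 2.6], [0.3, -1.4]]
board top-view in unit mm: [[30.2, -131.0], [-191.8, -129.0], [-192.8, 126.5], [26.5, 128.0]]
[[226.1 154.4]
 [332.5 163.2]
 [334.7 242.9]
 [205.1 230.7]]
board scene in unit: [[-185.7, -128.2], [-186.8, 125.1], [27.2, 130.3], [29.0, -134.7]]
```

The board's front edge is at unit x ≈ -190, about 70 mm short of home. Unit centre is about (0.687, 0.086) with yaw 11.1°, and the dimensions agree within about 5 mm. I'll push with the open fingers spread along the front edge.

```bash
cat >> h.py <<'E'
C=np.array([.687,.0857]); YAW=11.1
R2=np.array([[np.cos(np.radians(YAW)),-np.sin(np.radians(YAW))],[np.sin(np.radians(YAW)),np.cos(np.radians(YAW))]])
def W(x,y,z): # unit mm-> world m
    return [*(C+R2@np.array([x,y])/1e3),z/1e3]
def U(p): return ((np.array(p)[...,:2]-C)@R2*1e3)
def fu():
    s=status.state(); return np.r_[R2.T@s["force"][:2],s["force"][2]]
E
python3 - <<'E'
from h import *
print(W(-245,0,87))
for y in (YAW,YAW-180):
    for x in (-245,-130):
        print(y,x,planner.inverse_kinematics(W(x,0,87),[180,0,y]))
E
```

```text
[np.float64(0.4465832973219), np.float64(0.03853211820115268), 0.087]
11.1 -245 [-42.47437862   0.40666796  34.60306954 121.46859903  -0.27173822
  58.19695695 -86.62877661]
11.1 -130 [-38.6303129   16.28641713  34.28182341 106.42123657 -10.46484052
  60.42112339 -79.12274046]
-168.9 -245 [-37.82931554   0.53527222  29.88650516 121.33907171  -0.31383117
  58.1972213   93.32149871]
-168.9 -130 [-31.36972929  15.29517437  25.73396488 106.18090646  -7.58482983
  60.19722134  98.45161489]
```

Run:
```python
from h import *
O=[180,0,YAW-180]
arm.move_ptp(W(-245,0,200),O); print(status.state()["time"],U(status.state()["eef_pos"]))
arm.move_l(W(-245,0,87),O,speed=.12)
arm.sleep(.2)
s=status.state(); print(s["time"],s["eef_pos"],s["tcp_rot"],s["width"],fu(),s["ft_torque"])
f=grab_frame("wrist"); cv2.imwrite("pics/wrist1.png",cv2.cvtColor(f["frame"],cv2.COLOR_RGB2BGR))
f=grab_frame("scene"); cv2.imwrite("pics/scene1.png",cv2.cvtColor(f["frame"],cv2.COLOR_RGB2BGR))
```

```text
2.575 [-244.64129657    0.80074505]
3.8667 [0.44710704 0.03866433 0.0876333 ] [ 1.79984454e+02  7.68639769e-02 -1.68898956e+02] 0.08557199954367499 [ 0.38511754 -0.23379235  0.8128385 ] [ 0.03493166  0.01296419 -0.02364302]
```

View pics/wrist1.png

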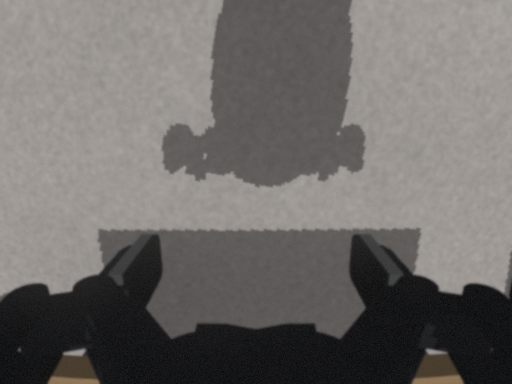

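View pics/scene1.png

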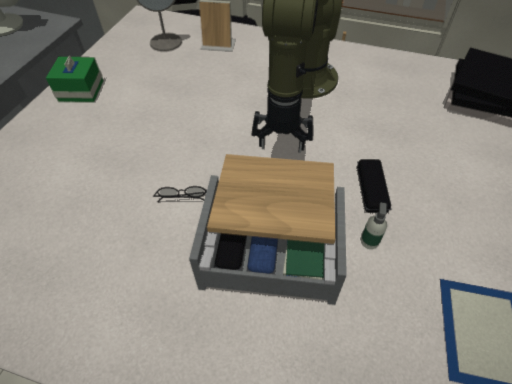

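The hand is in front of the board with fingers spread either side of the board's middle, about (265–305,145) in the scene image. It touches nothing. Now I advance gently.

```bash
cat >> h.py <<'E'
O=[180,0,YAW-180]
def step(x,v=.03,z=87,s=0):
    arm.move_l(W(x,0,z),O,speed=v)
    if s: arm.sleep(s)
    st=status.state(); f=fu(); return st["time"],round(float(U(st["eef_pos"])[0]),1),f.round(1),st["ft_torque"].round(2)
E
python3 - <<'E'
from h import *
print(*step(-210,.06))
f0=fu()
for x in np.arange(-207,-185,3):
    r=step(x,.03); print(*r)
    if r[2][0]-f0[0]<-1.2: break
f=grab_frame("top"); cv2.imwrite("pics/top2.png",cv2.cvtColor(f["frame"],cv2.COLOR_RGB2BGR))
E
```

```text
4.7 -210.3 [ 0.3  0.2 -0.3] [ 0.03 -0.04  0.02]
4.95 -207.0 [-0.5  0.   0.4] [ 0.01 -0.   -0.03]
5.2 -203.8 [ 0.4 -0.4 -0.6] [ 0.02 -0.03 -0.02]
5.45 -200.9 [-0.2 -0.6 -0.2] [-0.04  0.01 -0.02]
5.7 -197.8 [ 0.1 -0.3 -1.8] [ 0.06  0.05 -0.02]
5.95 -194.7 [ 0.  -0.8 -0.6] [0.01 0.02 0.01]
6.2 -191.6 [ 0.1  0.5 -0.4] [-0.04  0.05  0.  ]
6.45 -188.6 [ 0.4 -1.   0.1] [-0.02  0.02 -0.04]
6.7 -185.6 [ 0.1 -1.  -1. ] [-0.02  0.01 -0.05]
```

Run:
```python
from h import *
g=grab_frame("scene"); im=cv2.cvtColor(g["frame"],cv2.COLOR_RGB2BGR)[95:305,180:400]; im=cv2.resize(im,None,fx=2.8,fy=2.8,interpolation=cv2.INTER_CUBIC); cv2.imwrite("pics/scene2.png",cv2.convertScaleAbs(im,alpha=1.5))
```

```text
(no output)
```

View pics/scene2.png

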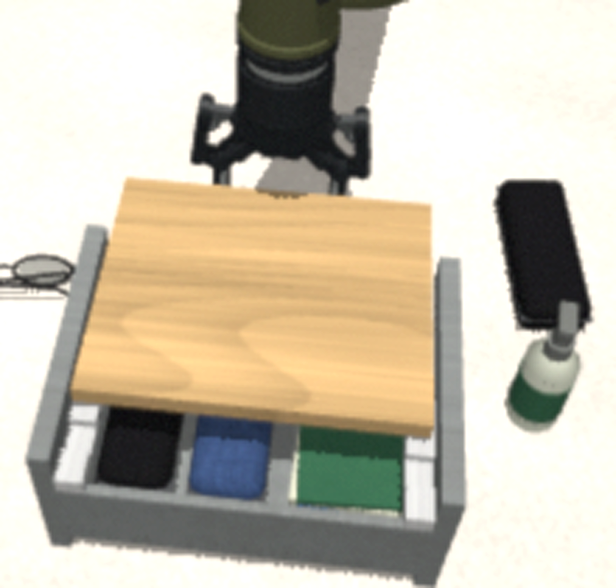

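View pics/top2.png

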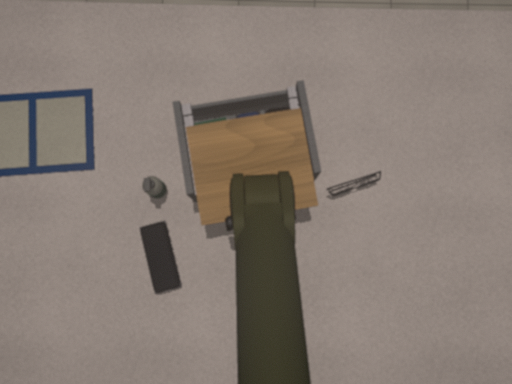

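The board has already moved: in the top view its front right corner went from about (319,212) to (316,208). The friction force is within the force noise. I measure the rear edge to get the exact travel.

```bash
cat >> h.py <<'E'
def rear(verbose=True):
    """unit x of the board's rear edge from both views (right/left parts)"""
    out={}
    for n,roi in (("top",(170,70,330,190)),("scene",(190,140,350,270))):
        f=grab_frame(n); c=boardmask(f,roi).reshape(-1,2).astype(float)
        U_=U(onz(f,c,.133 if n=="top" else .118)) # top view sees upper rear edge, scene the lower rear edge
        r=[]
        for lo,hi in ((-110,-40),(-35,35),(40,110)):
            k=(U_[:,1]>lo)&(U_[:,1]<hi)
            e=U_[k,0]; m=e.max(); r.append(round(float(np.median(e[e>m-6])),1))
        out[n]=r
    return out
E
python3 - <<'E'
from h import *
print(rear())
f=grab_frame("top");
E
```

```text
{'top': [46.1, 43.4, 44.3], 'scene': [45.3, 44.1, 44.2]}
```

Travel so far is about 16 mm. Rear edge at 44.4 mm (home is 100) puts the front at -175.6, so the TCP sits 10 mm behind the front edge, as expected. Bulk push next, stopping short of the notches.

Run:
```python
from h import *
print(*step(-165,.04)); print(*step(-146,.04)); print(rear()); print(status.state()["time"])
```

```text
7.625 -164.7 [-0.1  0.5 -0.3] [-0.02  0.01  0.04]
8.25 -145.7 [0.8 0.4 0.8] [ 0. -0. -0.]
{'top': [84.5, 84.4, 84.5], 'scene': [86.3, 85.4, 85.5]}
8.35
```

```bash
cat >> h.py <<'E'
def favg(n=8,dt=.02):
    a=[]
    for _ in range(n): arm.sleep(dt); a.append(np.r_[fu(),status.state()["ft_torque"]])
    return np.mean(a,0)
E
python3 - <<'E'
from h import *
step(-140,.03)
for x in (-138,-137,-136,-135,-134,-133,-132):
    r=step(x,.03); a=favg(); v=rear(); print(r[0],r[1],a[:3].round(2),a[3:].round(3),v)
    if a[0]<-4: break
E
```

```text
8.95 -137.9 [-0.11  0.1  -0.08] [ 0.003  0.003 -0.009] {'top': [90.9, 90.7, 90.8], 'scene': [93.1, 92.2, 91.3]}
9.4333 -137.2 [-0.85  0.29  0.44] [-0.027  0.208 -0.008] {'top': [91.4, 91.2, 91.3], 'scene': [93.7, 92.9, 91.8]}
9.9167 -135.9 [-0.82  0.27 -0.31] [-0.012  0.15   0.006] {'top': [92.5, 92.6, 92.5], 'scene': [95.1, 94.2, 92.4]}
10.4 -134.6 [-0.21  0.48 -0.05] [ 0.01   0.008 -0.009] {'top': [91.4, 91.6, 91.4], 'scene': [99.9, 98.5, 92.5]}
10.8833 -134.0 [-0.45 -0.11  0.05] [-0.013  0.109  0.003] {'top': [92.0, 92.2, 92.0], 'scene': [100.3, 98.9, 92.5]}
11.3667 -133.1 [-0.88 -0.13 -0.26] [-0.023  0.156 -0.009] {'top': [93.2, 93.0, 92.9], 'scene': [101.3, 99.5, 92.5]}
11.85 -131.9 [-0.85  0.4  -0.51] [-0.023  0.111 -0.006] {'top': [94.1, 94.1, 94.0], 'scene': [102.3, 100.3, 92.5]}
```

At TCP -134.6 the apparent rear edge jumped back about 1 mm in the top view and forward about 5 mm in the scene view, which means the rear dropped. It is now about 2.5 mm past that point, inside the notch play. I stop pushing, back off and verify both ends. The left reading in the scene view was clipped by my ROI.

```bash
sed -i 's/(190,140,350,270))):/(190,140,350,285))):/' h.py
python3 - <<'E'
from h import *
print(rear())
arm.move_l(W(-160,0,87),O,speed=.05); arm.move_l(W(-225,0,87),O,speed=.12); arm.move_l(W(-225,0,230),O,speed=.15)
arm.move_ptp([.30,.42,.23],[180,0,161]); 
print(status.state()["time"],favg()[:3])
print(rear())
f=grab_frame("top"); g=grab_frame("scene")
q=quad(boardmask(f,(150,80,340,260))); q2=quad(boardmask(g,(190,130,350,285))); print(q.round(1),q2.round(1))
print("U top@127",U(onz(f,q,.127)).round(1).tolist())
print("U scene@127/112",U(onz(g,q2,np.where(q2[:,1]>225,.112,.127))).round(1).tolist())
im=cv2.cvtColor(f["frame"],cv2.COLOR_RGB2BGR)[70:250,130:400]; cv2.imwrite("pics/topz3.png",cv2.convertScaleAbs(cv2.resize(im,None,fx=2.9,fy=2.9,interpolation=cv2.INTER_CUBIC),alpha=1.5))
im=cv2.cvtColor(g["frame"],cv2.COLOR_RGB2BGR)[145:305,180:360]; cv2.imwrite("pics/scenez3.png",cv2.convertScaleAbs(cv2.resize(im,None,fx=3.7,fy=3.7,interpolation=cv2.INTER_CUBIC),alpha=1.3))
E
```

```text
{'top': [94.1, 94.2, 94.1], 'scene': [102.4, 101.6, 101.9]}
16.2083 [-0.01190584 -0.07625249 -0.16924522]
{'top': [94.1, 94.2, 94.0], 'scene': [102.3, 101.6, 102.0]}
[[295.7  86.4]
 [313.9 181.3]
 [197.7 200.8]
 [182.3 105. ]] [[220.2 174.2]
 [332.8 184.7]
 [334.4 276.9]
 [198.4 262.7]]
U top@127 [[96.2, -130.4], [-123.5, -130.5], [-123.2, 126.2], [96.2, 127.6]]
U scene@127/112 [[-117.9, -129.7], [-116.9, 125.1], [98.5, 130.2], [99.2, -133.9]]
```

View pics/topz3.png

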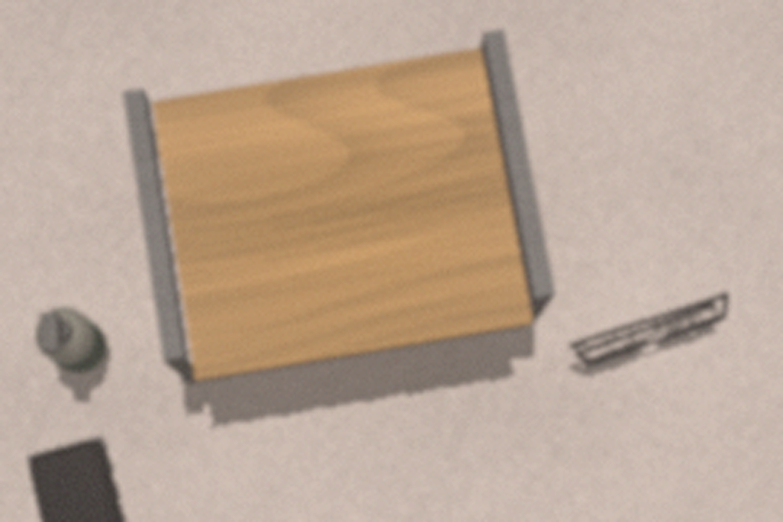

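View pics/scenez3.png

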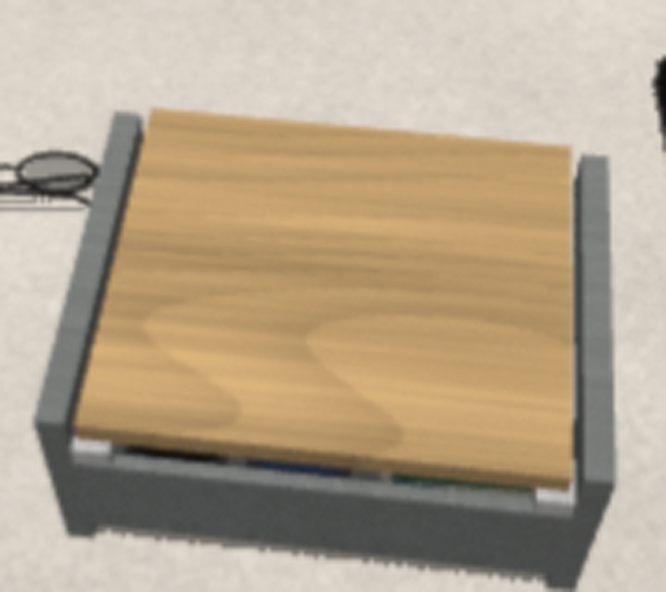

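Both views now show the board lying between the panels with left and right rear ends alike. Rear readings are 94.1/94.0 in the top view and 102.3/102.0 in the scene view. Bottle, case and glasses are at the same pixels as before, and the arm is clear. I hand in.

Run:
```python
from h import *
print(rear(),status.state()["time"]); arm.hand_in()
```

```text
{'top': [94.1, 94.2, 94.1], 'scene': [102.2, 101.8, 102.0]} 16.6417
the job is handed in; nothing more can be done
```

I pushed the board back along its rails with the open fingers, about 70 mm in all, until its rear dropped into the notches. It then went about 2.5 mm further, inside the notch play, before I stopped, withdrew the hand and handed in at 16.6 s.

**Drop:** The cameras showed the rear fall by about 6 mm, with the image shift matching in both views. The left and right ends read the same to within 0.3 mm afterwards.

**Final position:** The two cameras disagree by about 2.5 to 6 mm. Averaged, they put the front edge at about unit x = -120 and the rear at about 97.5 mm (100 at dead centre). That puts the board about 1 mm short of dead centre, inside the ±4 mm play.

**Force:** The push stayed under about 1 N, close to the sensor noise. I therefore knew the drop from the pictures, not from the force. I did not push on to the rear wall of the notch, so I never felt the push stiffen.

**Other things:** The bottle, case and glasses look unmoved in the last pictures, and nothing was touching the robot. The board's reading was unchanged just before hand-in.

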